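# Shut and fasten a gear-case inspection cover

### The arm

A 6-joint arm with a two-finger parallel gripper is mounted at the origin on the work surface. World frame = base frame: x ahead of the robot, y to its left, z up, the work surface at z = 0. Lengths are in m, angles in rad, forces in N, time in s.
With the tool pointing down it reaches from about 0.4 to 0.825 m from the base axis. Payload 7 kg.
Tool frame: the origin (TCP) lies midway between the tips of the shut fingers; the grasp point (between the pads) lies 19 mm behind it; z points along the fingers, y is the line along which they close (so a half turn about z gives the same grasp; the last joint's range is limited). The gripper opens to 88 mm and grips with 3 to 60 N. Pads are 19 mm wide; open, the fingers measure 130 mm over their backs; the gripper's body (78 mm by 193 mm) begins 47 mm behind the grasp point.
Start: joints at [1.437, 0.359, 0.012, 0, -1.224, -0.288], TCP at [0.276, 0.616, 0.202] pointing down, gripper open.
Joint ranges: [-3.07, 3.07], [-1.43, 2.12], [-1.02, 1.25], [-3.03, 1.67], [-3.05, -0], [-3.03, 3.03]. Speed limits (rad/s): [2.39, 2.39, 3.01, 3.14, 3.14, 3.14].

### API

Orientations are given as [roll, pitch, yaw] about the fixed x, y, z axes, in that order (R = Rz(yaw) Ry(pitch) Rx(roll)).
In Python, from station import get_state, grab_frame, calibration, job_done, boxes_of, regions_of, spot_point gives the robot as it stands. The module is installed in compiled form; this text tells all that it offers.
- The arm moves only by the tool arm_command, never from a script. Its argument "commands" is a list of rows, each an object of numbers: "tx", "ty", "tz": the shift along the tool's x, y, z each as a share of 25 cm, from -1 to 1; "twist": the turn about the tool's z as a share of 180 degrees, from -1 to 1. A call has exactly 8 rows; each row is the pose to reach, as a shift and turn from the pose commanded when the call began, along the tool's axes at that moment, turning the shorter way round; what a row does not reach only later rows make up. A row lasts 1/12 s, in which the tool goes at most 41.7 mm and 7.16 degrees, less where a joint would pass 70% of its speed; a pose out of reach is approached as far as the arm can. A call with a number of a shift or a turn outside -1 to 1 is refused whole. A call with a gripper value outside its range is refused whole. "claw" is the opening, from 0 (shut) to 1 (fully open), set as the call begins (left out, the last holds). The fingers move at their own pace and stop on an object; "grip_force" is the grip in N (left out, the last holds). Time passes only in rows, so rows that repeat a pose let the fingers close, or fill a call up. It gives the time, the measured TCP pose, the force, the opening and the grip force at its end, in the units of the state.
- get_state(): the state, without advancing time (a new reading comes with each control period).
- grab_frame(name): name is "scene" or "top" or "wrist"; returns the picture (420x560x3 uint8, red, green, blue); there is no depth.
- calibration(name): a dict with "camera_matrix" (3x3 intrinsics, pixels), "extrinsics" (4x4, takes a point from camera to world coordinates). Camera axes: x right, y down, z forward; pixel columns grow to the right and rows downward; lengths in m; the calibration is good to about 2 mm. A picture is of the moment at which its call begins: read the wrist's pose just before it. calibration takes no time and is no camera call; for the wrist camera it gives the pose at the moment of the call.
- job_done(): hands the job in; it is judged then, once.
Trained networks look in the newest picture that a camera, given by its name, has taken for a name from the list of things; names that differ only in an ending like _2 or _b are one class to them, and where a whole thing is asked for, a point or a joint stands for the part that bears it (a point fixed in the world has none). Each returns a list of dicts, best first, with "score" (0 to 1); they miss things now and then, are a little off and sometimes report something else, mostly with a low value. They report only what shows in the picture. A call takes as long as a camera call. They do not tell look-alikes from the thing itself.
- boxes_of(query, camera): "rect" ([left, top, right, bottom] in pixels, round what is visible of it).
- regions_of(query, camera): "region" (420x560 bool, what is visible of it) and "rect" ([left, top, right, bottom] in pixels, round what is visible of it).
- spot_point(query, camera): "uv" ([column, row] in pixels: a listed point, or the origin of a listed thing).
The state is a dict: "t": time; "q": joint angles; "qd": joint speeds; "joint_efforts": joint torques, N m; "eef_pos": TCP position; "ee_rot": TCP orientation; "force": force on the tool from outside, world axes, zero at the start; "moment": the same for the moment, N m; "width": finger opening in m; "gripper_force": force on a finger pad.
Only numpy, scipy, OpenCV 4.12 (cv2) and the standard library are available. Lean on these libraries where they do the work, as an engineer would, in place of code of your own. Each camera call takes 0.05 s, during which the arm holds its last target. There are 200 camera calls.

### The job

Slide the inspection cover of the blue gear case fully shut. Then use the orange-handled key in the slot of the steel stud: press the stud down, turn it a quarter turn clockwise and let it spring up into its catch. Finally hang the key back upright on its rest, leaving the bushings and the oil bottle where they are.

Things in the scene. Friction and masses are not known exactly. Their poses are not given: they have to be found in the camera images.
- housing: Fixed blue gear case, 160 x 300 x 70 mm, level; origin at the centre of its underside, z up, y along its length. Its deck is 70 mm above the table; at the -y half a window shows gears. A pale-blue cover plate (120 mm in x, 170 mm in y, its top 82 mm above the table) slides on the deck along the case's y.
- cover (a joint): Slide of the cover in m: 0 = fully shut (over the window, against its stop), positive = open towards the case's +y (up to 0.1). About 3 N of friction; it stays where left.
- tab (a point): Middle of the top edge of the yellow upright tab on the cover, which moves with it. The tab is 70 mm wide in the case's x, 8 mm thick in y, and stands 22 mm above the cover plate (top edge 104 mm above the table). It is at the case's y = 41 mm when shut, on the +y side of the stud (stud axis 36 mm from the tab). Push it towards the case's -y to shut the cover.
- stud: Round steel head, 46 mm diameter, of the quarter-turn stud on the cover, moving with it. Origin: centre of its top face; y axis along the slot, z up. Free, its top is 102 mm above the table, 20 mm proud of the cover, in a 50 mm square pocket. Slot along the case's y (within 0.1 rad) when unfastened, along the case's x when fastened (a quarter turn clockwise from above, to a stop).
- slot (a point): Middle of the floor of the stud's slot, 12 mm below the head's top face, axes as the stud's. The slot is 7 mm wide and runs right across the head, open at both ends; its mouth is bevelled to 18 mm wide over the upper 5.5 mm. The key's blade has about 0.12 rad of play in it, so the key must turn slightly more than the stud.
- plunger (a joint): How far the stud is pressed down, m: 0 free, end stop 0.018. Spring 6 N rising to 10 N. With the cover shut: it cannot turn until pressed at least 0.014, then turns easily; let up at the full quarter turn it rises to 0.010 (top 92 mm above the table) and is caught there, unable to turn back. Let up too early, it is not caught. With the cover open it cannot be pressed home.
- key: Loose key, 0.2 kg, upright. Origin (the grip point): centre of its orange handle, a bar 80 mm (key x) x 16 mm (key y) x 44 mm (z). Below the handle a steel shank of 14 mm diameter, then a flat blade 26 mm wide (along key x), 4 mm thick (along key y), its last 15 mm clear of the shank; the blade tip is 82 mm below the origin. Grip it across the 16 mm, from above.
- rest: Fixed key rest, 100 x 90 mm, origin at the centre of its underside, z up. Two black rails run along its y (80 mm long), tops 80 mm above the table, with a 36 mm gap between them along x. The key hangs with its handle lying across both rails (key x along rest x), shank and blade down in the gap; its origin is then 102 mm above the table.
- bush_a: Loose steel bushing standing on the table, 40 mm diameter, 35 mm high, origin at the centre of its underside. A bystander.
- bush_b: Loose brass bushing standing on the table, 40 mm diameter, 35 mm high, origin at the centre of its underside. A bystander.
- oil: Loose yellow oil bottle with a red cap, 48 mm diameter, 110 mm high, origin at the centre of its underside. A bystander.
Mind the look-alikes: they are no part of the job. Of the things shaped like the key, the orange one is meant. Of the things that look like the rest, take the one that is farthest from the robot's base at the start.

How it is judged:
On the way, in this order (a step that is already met when the one before it is completed fails the run):
1. the cover is slid fully shut (within 4 mm) (value of joint cover below 0.004 m), for 0.1 s.
2. with the cover shut, the stud is pressed down at least 13 mm by the key (value of joint cover below 0.004 m and z of stud in the frame of housing below 0.089 m and contact force between key and stud above 1 N and angle between the y axis of stud and the x axis of housing, either way round above 1.2 rad).
3. still pressed by the key, the stud is turned to within 0.25 rad of the quarter turn (value of joint cover below 0.004 m and z of stud in the frame of housing below 0.091 m and contact force between key and stud above 0.5 N and angle between the y axis of stud and the x axis of housing, either way round below 0.25 rad).
4. the stud has sprung up into its catch and the key is clear of it (value of joint cover below 0.004 m and z of stud in the frame of housing between 0.0897 and 0.096 m and angle between the y axis of stud and the x axis of housing, either way round below 0.25 rad and contact force between key and stud below 0.1 N and distance between key and stud above 0.09 m), for 0.1 s.
At the end, for the whole second after the job is handed in: The cover is shut within 4 mm; the stud sits in its catch (top 89.7 to 96 mm above the table, slot within 0.25 rad of the case's x); the key hangs at rest by its handle across both rails of its rest (within 20 mm across and 40 mm along of the middle, height within 5 mm, tilted less than 0.15 rad) (value of joint cover below 0.004 m and z of stud in the frame of housing between 0.0897 and 0.096 m and angle between the y axis of stud and the x axis of housing, either way round below 0.25 rad and x of key in the frame of rest between -0.02 and 0.02 m and y of key in the frame of rest between -0.04 and 0.04 m and z of key in the frame of rest between 0.097 and 0.107 m and angle between key's own z axis and vertical below 0.15 rad and linear speed of key below 0.02 m/s); the robot touches nothing.
It fails at once if a bushing or the oil bottle is moved more than 20 mm (distance of any of bush_a, bush_b, oil from where it was at the start of the episode above 0.02 m).
It also fails if it takes over 72 s, if anything falls off the work surface, if the arm or the gripper's body presses on something with over 40 N, if the wrist force passes 120 N, or if a joint passes its speed limit or range.

## Working session

There is one attempt and no reset: what is moved stays moved. The work goes in short steps, Python scripts to look and compute and a tool call to move; the robot and the scene stay as the last step left them, time stands still between calls to the robot, and variables do not carry over. Pictures are saved under pics/ and viewed, at most 10 in all, crops included, and the job is handed in when it is done.

Besides the shell and the picture viewer there is one more tool, called after "Emit:" as a command line: name --argument value ..., lists and objects as JSON in quotes. arm_command: Moves the arm, as the interface text tells. Shift numbers are shares of 25 cm and turn numbers shares of 180 degrees, none past 1 either way. Its arguments: {"type":"object","properties":{"commands":{"type":"array"},"claw":{"type":"number"},"grip_force":{"type":"number"}},"required":["commands"]}

```bash
mkdir -p pics; cat > h.py <<'E'
import numpy as np, cv2
from station import *
def cal(c):
    d=calibration(c); return np.array(d["camera_matrix"]),np.array(d["extrinsics"])
def ray(c,uv,z):
    K,T=cal(c); d=T[:3,:3]@np.linalg.solve(K,[uv[0],uv[1],1]); o=T[:3,3]
    return o+d*(z-o[2])/d[2]
def proj(c,p):
    K,T=cal(c); q=K@(T[:3,:3].T@(np.array(p)-T[:3,3])); return q[:2]/q[2]
def snap(c,n):
    f=grab_frame(c); cv2.imwrite(f"pics/{n}.png",f[:,:,::-1]); return f
E
python3 - <<'E'
from h import *
a=snap("top","top0");b=snap("scene","scene0")
s=get_state();print(s["t"],s["eef_pos"],s["ee_rot"],s["force"])
for c in("top","scene"):
    print(c,cal(c)[1][:3,3].round(3))
    for n,z in(("housing",0),("tab",.104),("stud",.102),("slot",.09),("key",.102),("rest",0),("bush_a",0),("oil",0)):
        for r in spot_point(n,c)[:4]: print(n,round(r["score"],2),np.round(r["uv"],1),ray(c,r["uv"],z).round(3)[:2])
E
```

```text
0.1 [0.27616483 0.61540955 0.20151802] [ 3.14011018e+00 -1.39201172e-04 -4.21884331e-01] [ 1.093451   -0.31416365 -0.22849568]
top [ 4.980e-01 -1.000e-03  1.063e+00]
housing 0.64 [380.9 217.6] [ 0.586 -0.204]
tab 0.64 [339.3 208.9] [ 0.597 -0.101]
stud 0.74 [357.  210.4] [ 0.593 -0.137]
stud 0.67 [383.7 219.6] [ 0.574 -0.19 ]
slot 0.69 [356.9 210.3] [ 0.595 -0.138]
key 0.8 [127.9 272.5] [0.475 0.324]
key 0.74 [138.8 218.4] [0.584 0.304]
key 0.68 [184.8 212.7] [0.594 0.211]
rest 0.79 [201.9 219. ] [0.589 0.195]
rest 0.57 [250.5 277.3] [0.459 0.087]
bush_a 0.65 [435.4 168.9] [ 0.694 -0.329]
bush_a 0.58 [368.3 159. ] [ 0.719 -0.18 ]
oil 0.74 [193.  161.9] [0.719 0.215]
scene [1.297 0.208 1.016]
housing 0.91 [215.8 201.6] [ 0.576 -0.209]
tab 0.8 [244.8 192.2] [ 0.605 -0.108]
tab 0.31 [155.6 227.7] [ 0.757 -0.273]
stud 0.68 [232.2 186. ] [ 0.592 -0.145]
slot 0.71 [234.3 186.8] [ 0.584 -0.144]
key 0.75 [423.4 230.2] [0.606 0.318]
key 0.71 [434.4 191.1] [0.484 0.332]
key 0.64 [373.5 216.5] [0.597 0.203]
key 0.19 [233.9 188. ] [ 0.597 -0.139]
rest 0.89 [365.6 240.7] [0.598 0.196]
rest 0.61 [333.  192.2] [0.466 0.085]
bush_a 0.87 [153.5 227.9] [ 0.697 -0.333]
bush_a 0.65 [209.2 248.5] [ 0.719 -0.172]
oil 0.89 [369.3 284.5] [0.716 0.225]
```

View pics/top0.png

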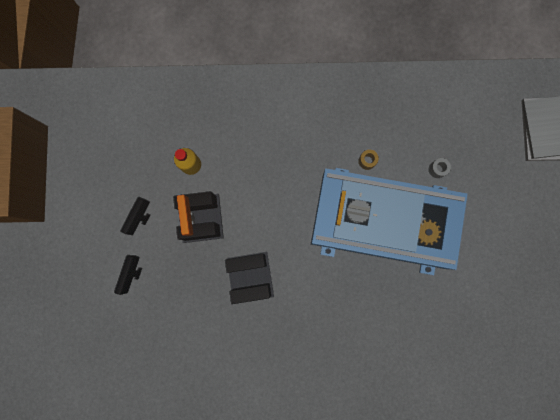

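View pics/scene0.png

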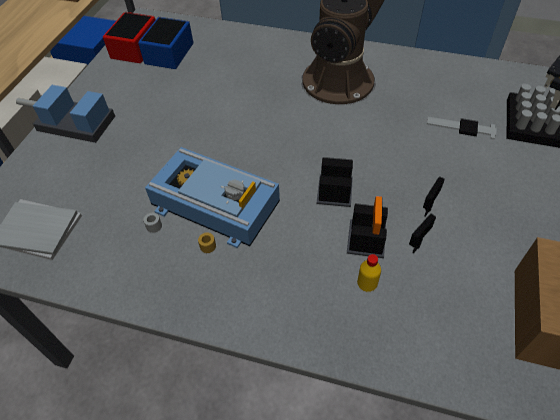

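The top picture shows three key-shaped things: orange at (184,216), black at (135,216) and black at (127,274). Two rests show at (200,217) and (249,278). I choose the orange key and the far rest at (200,217), about 0.62 m from the base against 0.47 m. The case is at (390,218), its cover is open, the tab is at (341,208) and the stud at (357,211).

```bash
cat >> h.py <<'E'
def rect(mask,c,z):
    p=np.argwhere(mask)[:,::-1]; w=np.array([ray(c,q,z)[:2] for q in p],np.float32)
    (cx,cy),(a,b),_=r=cv2.minAreaRect(w); B=cv2.boxPoints(r); e1=B[1]-B[0];e2=B[2]-B[1]
    e=e1 if np.linalg.norm(e1)>np.linalg.norm(e2) else e2
    return np.round([cx,cy,max(a,b),min(a,b),np.arctan(e[1]/e[0])],4)
def to(p,yaw=None):
    s=get_state(); R=cv2.Rodrigues(np.zeros(3))[0]
    from scipy.spatial.transform import Rotation as Q
    R=Q.from_euler("xyz",s["ee_rot"]).as_matrix(); d=R.T@(np.array(p)-s["eef_pos"])
    print("t",round(s["t"],2),"shift",(d/.25).round(4), "twist", None if yaw is None else round(-((yaw-s["ee_rot"][2]+np.pi)%(2*np.pi)-np.pi)/np.pi,4))
E
python3 - <<'E'
from h import *
f=grab_frame("top"); hsv=cv2.cvtColor(f,cv2.COLOR_RGB2HSV)
for n,z in(("housing",.07),("rest",.08)):
    for r in regions_of(n,"top")[:3]: print(n,round(r["score"],2),r["rect"],rect(r["region"],"top",z))
m=cv2.inRange(hsv,(5,150,90),(30,255,255))
k,l,st,ce=cv2.connectedComponentsWithStats(m)
for i in range(1,k):
    if st[i,4]>20: print(st[i],ce[i].round(1),hsv[l==i].mean(0).round(),rect(l==i,"top",.115))
to([.61,-.02,.2],-.155)
cv2.imwrite("pics/crop.png",np.hstack([cv2.resize(f[180:260,110:230],(480,320),interpolation=2),cv2.resize(f[170:250,330:400],(280,320),interpolation=2)])[:,:,::-1])
E
```

```text
Traceback (most recent call last):
  File "h.py", line 13, in rect
    p=np.argwhere(mask)[:,::-1]; w=np.array([ray(c,q,z)[:2] for q in p],np.float32)
                                             ~~~^^^^^^^
  File "h.py", line 6, in ray
    K,T=cal(c); d=T[:3,:3]@np.linalg.solve(K,[uv[0],uv[1],1]); o=T[:3,3]
        ~~~^^^
  File "h.py", line 4, in cal
    d=calibration(c); return np.array(d["camera_matrix"]),np.array(d["extrinsics"])
ValueError: time passes only in moves, steps and waits
```

```bash
python3 - <<'E'
s=open("h.py").read()
s=s.replace('def cal(c):\n','_C={}\ndef cal(c):\n    if c=="wrist" or c not in _C: _C[c]=_cal(c)\n    return _C[c]\ndef _cal(c):\n')
s=s.replace('def ray(c,uv,z):\n    K,T=cal(c);','def ray(c,uv,z,KT=None):\n    K,T=KT or cal(c);')
s=s.replace('p=np.argwhere','KT=cal(c); p=np.argwhere').replace('ray(c,q,z)[:2]','ray(c,q,z,KT)[:2]').replace(' R=cv2.Rodrigues(np.zeros(3))[0]','')
open("h.py","w").write(s)
E
python3 - <<'E'
from h import *
f=grab_frame("top"); hsv=cv2.cvtColor(f,cv2.COLOR_RGB2HSV)
for n,z in(("housing",.07),("rest",.08)):
    for r in regions_of(n,"top")[:3]: print(n,round(r["score"],2),r["rect"],rect(r["region"],"top",z))
m=cv2.inRange(hsv,(5,150,90),(30,255,255))
k,l,st,ce=cv2.connectedComponentsWithStats(m)
for i in range(1,k):
    if st[i,4]>20: print(st[i],ce[i].round(1),hsv[l==i].mean(0).round(),rect(l==i,"top",.115))
to([.61,-.02,.2],-.155)
cv2.imwrite("pics/crop.png",np.hstack([cv2.resize(f[180:260,110:230],(480,320),interpolation=2),cv2.resize(f[170:250,330:400],(280,320),interpolation=2)])[:,:,::-1])
E
```

```text
housing 0.88 [311.8, 167.4, 469.2, 273.3] [ 0.5724 -0.2054  0.3024  0.1824  1.378 ]
rest 0.86 [172.8, 192.5, 222.9, 243.6] [0.5871 0.1877 0.1019 0.0968 0.1099]
rest 0.73 [227.3, 251.3, 270.2, 303.1] [0.4614 0.0833 0.0955 0.0887 0.1381]
[174 148  22  22 261] [186.  160.1] [ 21. 190. 129.] [ 0.701   0.2078  0.0428  0.0394 -0.7816]
[361 151  17  16  84] [369.4 157.4] [ 20. 153. 124.] [ 0.6978 -0.1628  0.0313  0.0303  0.7524]
[337 191   9  34 117] [340.6 207.6] [ 19. 185. 147.] [ 0.5983 -0.1028  0.0675  0.0068 -0.197 ]
[177 195  13  40 323] [182.7 214.7] [ 13. 199. 163.] [0.589  0.2123 0.0806 0.0162 0.1396]
t 1.15 shift [2.2588 1.7739 0.0094] twist -0.0849
```

View pics/crop.png

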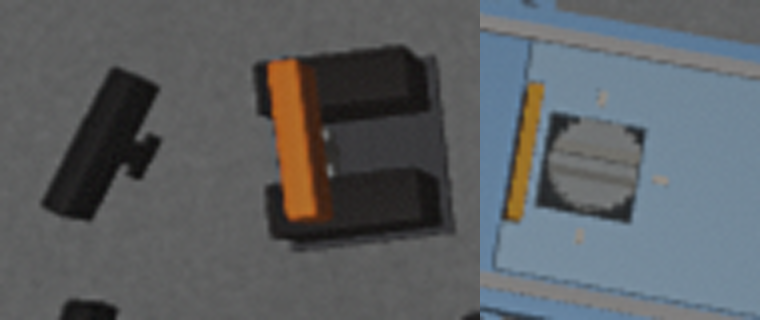

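The crop confirms the choice: the orange handle lies across both rails of the far rest, near its +y end. The stud's slot runs along the case's length. Next I move towards the tab with the fingers shut.

Emit:
arm_command --commands '[{"tx":1,"ty":0.78},{"tx":1,"ty":0.78},{"tx":1,"ty":0.78},{"tx":1,"ty":0.78},{"tx":1,"ty":0.78},{"tx":1,"ty":0.78},{"tx":1,"ty":0.78},{"tx":1,"ty":0.78}]' --claw 0

```text
invalid input
```

Emit:
arm_command --commands '[{"tx":1,"ty":0.78},{"tx":1,"ty":0.78},{"tx":1,"ty":0.78},{"tx":1,"ty":0.78},{"tx":1,"ty":0.78},{"tx":1,"ty":0.78},{"tx":1,"ty":0.78},{"tx":1,"ty":0.78}]'

```text
invalid input
```

```bash
python3 - <<'E'
from h import *
s=get_state();print(s["eef_pos"],s["q"],s["force"]);to([.61,-.03,.2],-.19)
snap("wrist","w0")
for n,z in(("tab",.104),("stud",.102),("slot",.09)):
    for r in spot_point(n,"wrist")[:2]: print(n,r["score"],r["uv"],ray("wrist",r["uv"],z).round(4))
E
```

```text
[0.27635472 0.61580092 0.20236894] [ 1.43709182e+00  3.58573478e-01  1.18805132e-02 -5.39335654e-06
 -1.22409406e+00 -2.88109587e-01] [-0.10601101  0.08508779  0.51057396]
t 1.15 shift [2.2752 1.8104 0.0094] twist -0.0738
```

Emit:
arm_command --commands '[{"tx":1,"ty":0.78,"tz":0,"twist":0},{"tx":1,"ty":0.78,"tz":0,"twist":0},{"tx":1,"ty":0.78,"tz":0,"twist":0},{"tx":1,"ty":0.78,"tz":0,"twist":0},{"tx":1,"ty":0.78,"tz":0,"twist":0},{"tx":1,"ty":0.78,"tz":0,"twist":0},{"tx":1,"ty":0.78,"tz":0,"twist":0},{"tx":1,"ty":0.78,"tz":0,"twist":0}]' --claw 0

```text
t: 2.02
eef_pos: [0.4255, 0.3324, 0.2028]
ee_rot: [-3.141, -0.0, -0.423]
force: [0.3, 1.2, -0.1]
width: 0.0395
gripper_force: 0.0
```

Emit:
arm_command --commands '[{"tx":1,"ty":0.8,"tz":0,"twist":0},{"tx":1,"ty":0.8,"tz":0,"twist":0},{"tx":1,"ty":0.8,"tz":0,"twist":0},{"tx":1,"ty":0.8,"tz":0,"twist":0},{"tx":1,"ty":0.8,"tz":0,"twist":0},{"tx":1,"ty":0.8,"tz":0,"twist":0},{"tx":1,"ty":0.8,"tz":0,"twist":0},{"tx":1,"ty":0.8,"tz":0,"twist":0}]'

```text
t: 2.68
eef_pos: [0.5718, 0.0478, 0.2026]
ee_rot: [-3.142, -0.001, -0.423]
force: [-0.3, 0.6, 0.1]
width: 0.0003
gripper_force: 0.0
```

```bash
python3 - <<'E'
from h import *
s=get_state();print(s["eef_pos"],s["q"],s["force"]);to([.61,-.04,.094],-.19)
snap("wrist","w1")
for n,z in(("tab",.104),("stud",.102),("slot",.09)):
    for r in spot_point(n,"wrist")[:2]: print(n,r["score"],r["uv"],ray("wrist",r["uv"],z).round(4))
E
```

```text
[0.57182866 0.04776056 0.20258329] [ 4.24410295e-01  1.92823391e-01 -2.16473124e-01  3.96460970e-04
 -1.16114780e+00  7.23390814e-01] [-0.273789    0.57398235  0.05296497]
t 2.68 shift [0.2831 0.2575 0.4345] twist -0.0741
tab 0.64 [445.5, 85.6] [ 0.602  -0.1086  0.104 ]
stud 0.78 [487.9, 77.6] [ 0.5934 -0.1384  0.102 ]
slot 0.72 [480.1, 77.7] [ 0.5934 -0.1381  0.09  ]
```

View pics/w1.png

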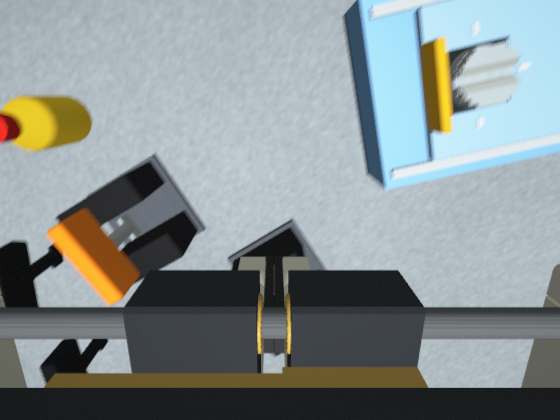

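The wrist view shows the tab at (436,85) and the stud at (487,77). The shut fingertips are at (275,270). I now go down on the +y side of the tab.

Emit:
arm_command --commands '[{"tx":0.29,"ty":0.28,"tz":0,"twist":-0.074},{"tx":0.29,"ty":0.28,"tz":0,"twist":-0.074},{"tx":0.29,"ty":0.28,"tz":0,"twist":-0.074},{"tx":0.29,"ty":0.28,"tz":0,"twist":-0.074},{"tx":0.29,"ty":0.28,"tz":0.2,"twist":-0.074},{"tx":0.29,"ty":0.28,"tz":0.35,"twist":-0.074},{"tx":0.29,"ty":0.28,"tz":0.43,"twist":-0.074},{"tx":0.29,"ty":0.28,"tz":0.43,"twist":-0.074}]'

```text
t: 3.55
eef_pos: [0.604, -0.0418, 0.0893]
ee_rot: [3.139, 0.009, -0.189]
force: [0.0, -0.4, -0.9]
width: 0.0007
gripper_force: 0.0
```

```bash
python3 - <<'E'
from h import *
s=get_state();print(s["eef_pos"],s["ee_rot"])
f=snap("top","t1");hsv=cv2.cvtColor(f,cv2.COLOR_RGB2HSV)
m=cv2.inRange(hsv,(15,150,90),(30,255,255)); m[:,:320]=0;m[:180]=0;m[:,350:]=0
print(rect(m>0,"top",.104))
for r in regions_of("cover","top")[:1]: print(r["score"],rect(r["region"],"top",.08))
K,T=cal("top")
to([.590,-.135,.094])
E
```

```text
[ 0.60402604 -0.04181452  0.08932215] [ 3.13915798  0.00896622 -0.18921286]
[ 0.5824 -0.1007  0.0337  0.0055 -0.2219]
0.62 [ 0.5843 -0.1849  0.1726  0.122   1.3673]
t 3.65 shift [-0.0024  0.3797  0.0053] twist None
```

Emit:
arm_command --commands '[{"tx":0,"ty":0.05,"tz":0,"twist":0},{"tx":0,"ty":0.1,"tz":0,"twist":0},{"tx":0,"ty":0.13,"tz":0,"twist":0},{"tx":0,"ty":0.16,"tz":0,"twist":0},{"tx":0,"ty":0.19,"tz":0,"twist":0},{"tx":0,"ty":0.22,"tz":0,"twist":0},{"tx":0,"ty":0.25,"tz":0,"twist":0},{"tx":0,"ty":0.28,"tz":0,"twist":0}]'

```text
t: 4.32
eef_pos: [0.595, -0.1124, 0.0949]
ee_rot: [3.142, -0.0, -0.19]
force: [-0.1, -0.1, -0.4]
width: 0.0008
gripper_force: 0.0
```

```bash
python3 - <<'E'
from h import *
s=get_state();print(s["eef_pos"],s["ee_rot"],s["force"])
f=snap("wrist","w2")
for r in spot_point("stud","wrist")[:2]: print(r["score"],r["uv"],ray("wrist",r["uv"],.102).round(4))
f=grab_frame("top")
for n,z in(("cover",.08),("housing",.07)):
  for r in regions_of(n,"top")[:1]: print(r["score"],rect(r["region"],"top",z))
for r in spot_point("stud","top")[:2]: print(r["score"],r["uv"],ray("top",r["uv"],.102).round(4))
E
```

```text
[ 0.59496956 -0.11243418  0.094936  ] [ 3.14157939e+00 -4.11867784e-05 -1.89569315e-01] [-0.11723694 -0.05160422 -0.39122662]
0.77 [321.9, 252.5] [ 0.5929 -0.1394  0.102 ]
0.44 [323.3, 244.2] [ 0.5976 -0.1409  0.102 ]
0.75 [ 0.573  -0.1817  0.1728  0.0992  1.3912]
0.61 [ 0.573  -0.2066  0.3014  0.1832  1.3812]
```

View pics/w2.png

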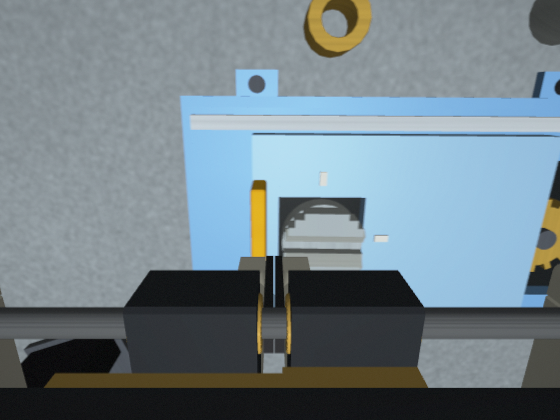

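```bash
python3 - <<'E'
from h import *
s=get_state();p=s["eef_pos"];print(p,cal("wrist")[1].round(3))
for q in(p,p+[0,0,.019],[.6,-.104,.104],[.593,-.139,.102]):print(proj("wrist",q).round(1))
b=snap("scene","s2")
for n,z in(("stud",.102),("tab",.104)):
  for r in spot_point(n,"scene")[:2]: print(n,r["score"],r["uv"],ray("scene",r["uv"],z).round(4))
cv2.imwrite("pics/s2c.png",cv2.resize(b[120:260,130:310],(720,560),interpolation=2)[:,:,::-1])
E
```

```text
[ 0.59518219 -0.11140945  0.09475707] [[-0.187 -0.934 -0.303  0.678]
 [-0.982  0.179  0.056 -0.127]
 [ 0.002  0.308 -0.951  0.277]
 [ 0.     0.     0.     1.   ]]
[272.9 252.4]
[272.9 268. ]
[257.7 253.9]
[323.6 252.9]
stud 0.62 [231.9, 185.2] [ 0.5902 -0.1468  0.102 ]
tab 0.67 [244.8, 192.5] [ 0.6057 -0.1081  0.104 ]
```

View pics/s2c.png

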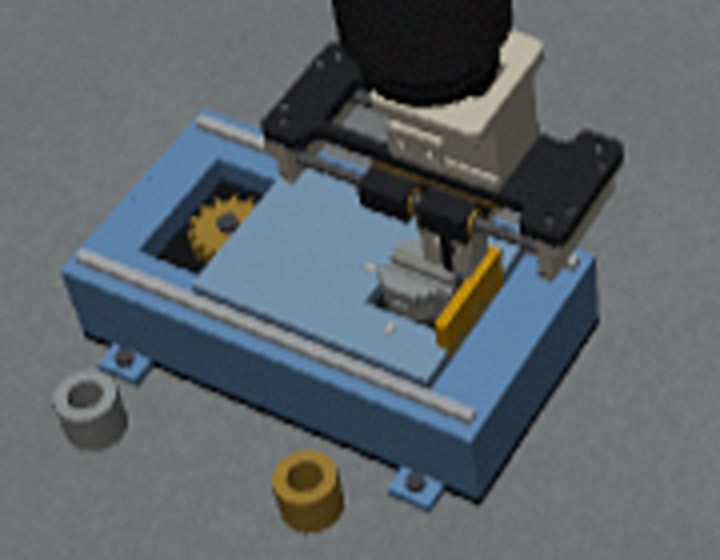

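Emit:
arm_command --commands '[{"tx":0,"ty":-0.1,"tz":0,"twist":0},{"tx":0,"ty":-0.2,"tz":0,"twist":0},{"tx":0,"ty":-0.28,"tz":0,"twist":0},{"tx":0,"ty":-0.28,"tz":0,"twist":0},{"tx":0,"ty":-0.28,"tz":0.02,"twist":0},{"tx":0,"ty":-0.28,"tz":0.04,"twist":0},{"tx":0,"ty":-0.28,"tz":0.068,"twist":0},{"tx":0,"ty":-0.28,"tz":0.068,"twist":0}]'

```text
t: 5.43
eef_pos: [0.6069, -0.0436, 0.0759]
ee_rot: [3.141, 0.003, -0.19]
force: [0.3, 0.4, 0.2]
width: 0.0006
gripper_force: 0.0
```

```bash
python3 - <<'E'
from h import *
s=get_state();print(s["eef_pos"],s["q"],s["force"],s["width"])
f=snap("wrist","w3");f2=snap("scene","s3")
for n,z in(("tab",.104),("stud",.102)):
  for r in spot_point(n,"wrist")[:2]: print(n,r["score"],r["uv"],ray("wrist",r["uv"],z).round(4))
cv2.imwrite("pics/c3.png",np.hstack([cv2.resize(f[150:360,150:390],(400,350),interpolation=2),cv2.resize(f2[150:255,185:305],(400,350),interpolation=2)])[:,:,::-1])
E
```

```text
[ 0.60692277 -0.04359144  0.0758779 ] [ 2.48663083e-01  3.60115541e-01 -2.98156970e-01 -5.66104932e-04
 -9.15334815e-01  1.13205331e+00] [0.33490618 0.35958502 0.19797293] 0.0006320114875559192
tab 0.78 [401.5, 265.3] [ 0.6014 -0.1063  0.104 ]
tab 0.16 [491.6, 204.1] [ 0.6249 -0.1496  0.104 ]
stud 0.68 [471.2, 266.3] [ 0.5932 -0.1408  0.102 ]
```

View pics/c3.png

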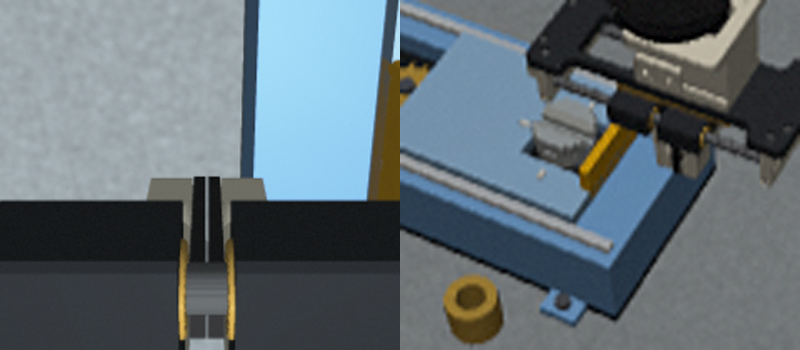

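The left crop shows the fingertips hovering beside the case's +y end. In the right crop the tab is ahead of them at about (605,155), unmoved. I push again at this lower height and check the force.

Emit:
arm_command --commands '[{"tx":0,"ty":0.05,"tz":0,"twist":0},{"tx":0,"ty":0.1,"tz":0,"twist":0},{"tx":0,"ty":0.13,"tz":0,"twist":0},{"tx":0,"ty":0.16,"tz":0,"twist":0},{"tx":0,"ty":0.19,"tz":0,"twist":0},{"tx":0,"ty":0.22,"tz":0,"twist":0},{"tx":0,"ty":0.22,"tz":0,"twist":0},{"tx":0,"ty":0.22,"tz":0,"twist":0}]'

```text
t: 6.3
eef_pos: [0.5979, -0.0975, 0.0779]
ee_rot: [3.141, -0.0, -0.19]
force: [0.2, 0.4, 0.1]
width: 0.0004
gripper_force: 0.0
```

```bash
python3 - <<'E'
from h import *
s=get_state();print(s["eef_pos"],s["force"],s["moment"])
f=grab_frame("wrist")
for n,z in(("tab",.104),("stud",.102)):
  for r in spot_point(n,"wrist")[:2]: print(n,r["score"],r["uv"],ray("wrist",r["uv"],z).round(4))
E
```

```text
[ 0.59787787 -0.09752377  0.07792095] [0.18948217 0.3832463  0.11541017] [ 0.01496558 -0.02270914 -0.04492272]
tab 0.79 [318.1, 262.0] [ 0.6006 -0.12    0.104 ]
stud 0.83 [385.5, 265.8] [ 0.5912 -0.1525  0.102 ]
```

Emit:
arm_command --commands '[{"tx":0,"ty":0.02,"tz":0,"twist":0},{"tx":0,"ty":0.04,"tz":0,"twist":0},{"tx":0,"ty":0.06,"tz":0,"twist":0},{"tx":0,"ty":0.08,"tz":0,"twist":0},{"tx":0,"ty":0.1,"tz":0,"twist":0},{"tx":0,"ty":0.12,"tz":0,"twist":0},{"tx":0,"ty":0.14,"tz":0,"twist":0},{"tx":0,"ty":0.16,"tz":0,"twist":0}]'

```text
t: 7.12
eef_pos: [0.5903, -0.1367, 0.0779]
ee_rot: [-3.142, 0.0, -0.189]
force: [0.5, 4.6, 1.5]
width: 0.0002
gripper_force: 1.5
```

Emit:
arm_command --commands '[{"tx":0,"ty":0.008,"tz":0,"twist":0},{"tx":0,"ty":0.016,"tz":0,"twist":0},{"tx":0,"ty":0.024,"tz":0,"twist":0},{"tx":0,"ty":0.032,"tz":0,"twist":0},{"tx":0,"ty":0.04,"tz":0,"twist":0},{"tx":0,"ty":0.04,"tz":0,"twist":0},{"tx":0,"ty":0.04,"tz":0,"twist":0},{"tx":0,"ty":0.04,"tz":0,"twist":0}]'

```text
t: 7.78
eef_pos: [0.5884, -0.1462, 0.0779]
ee_rot: [3.141, 0.0, -0.189]
force: [-0.3, 0.7, 0.6]
width: 0.0005
gripper_force: 0.4
```

```bash
cat > l.py <<'E'
from h import *
s=get_state();print(s["t"],s["eef_pos"],s["force"],s["moment"])
f=grab_frame("wrist")
for n,z in(("tab",.104),("stud",.102)):
  for r in spot_point(n,"wrist")[:2]: print(n,r["score"],r["uv"],ray("wrist",r["uv"],z).round(4))
E
python3 l.py
```

```text
7.7833 [ 0.58844731 -0.14619232  0.07786086] [-0.25324964  0.68070454  0.60474593] [ 1.85656532e-01  1.15632394e-01 -1.13786244e-04]
tab 0.79 [313.1, 266.3] [ 0.5892 -0.1664  0.104 ]
stud 0.62 [383.8, 268.1] [ 0.5806 -0.2008  0.102 ]
```

Emit:
arm_command --commands '[{"tx":0,"ty":0.006,"tz":0,"twist":0},{"tx":0,"ty":0.012,"tz":0,"twist":0},{"tx":0,"ty":0.018,"tz":0,"twist":0},{"tx":0,"ty":0.024,"tz":0,"twist":0},{"tx":0,"ty":0.03,"tz":0,"twist":0},{"tx":0,"ty":0.03,"tz":0,"twist":0},{"tx":0,"ty":0.03,"tz":0,"twist":0},{"tx":0,"ty":0.03,"tz":0,"twist":0}]'

```text
t: 8.6
eef_pos: [0.5879, -0.1498, 0.0778]
ee_rot: [-3.137, -0.001, -0.189]
force: [-1.3, 19.6, 3.6]
width: 0.0002
gripper_force: 7.8
```

```bash
python3 l.py
```

```text
8.6 [ 0.58793628 -0.14981125  0.0777548 ] [-1.29579893 19.57252039  3.61979845] [ 7.35766096  0.17676718 -0.05063859]
tab 0.69 [308.9, 264.4] [ 0.5902 -0.1683  0.104 ]
stud 0.91 [380.4, 267.1] [ 0.5811 -0.203   0.102 ]
```

Emit:
arm_command --commands '[{"tx":0,"ty":-0.08,"tz":0,"twist":0},{"tx":0,"ty":-0.15,"tz":0,"twist":0},{"tx":0,"ty":-0.2,"tz":-0.1,"twist":0},{"tx":0,"ty":-0.2,"tz":-0.25,"twist":0},{"tx":0,"ty":-0.3,"tz":-0.4,"twist":0},{"tx":0,"ty":-0.4,"tz":-0.5,"twist":0},{"tx":0,"ty":-0.5,"tz":-0.6,"twist":0},{"tx":0,"ty":-0.6,"tz":-0.65,"twist":0}]'

```text
t: 9.42
eef_pos: [0.6168, -0.0055, 0.2446]
ee_rot: [-3.141, -0.005, -0.19]
force: [0.6, -0.0, 0.2]
width: 0.0004
gripper_force: 0.0
```

Emit:
arm_command --commands '[{"tx":-0.3,"ty":-0.8,"tz":0,"twist":-0.102},{"tx":-0.3,"ty":-0.8,"tz":0,"twist":-0.102},{"tx":-0.3,"ty":-0.8,"tz":0,"twist":-0.102},{"tx":-0.3,"ty":-0.8,"tz":0,"twist":-0.102},{"tx":-0.3,"ty":-0.8,"tz":0,"twist":-0.102},{"tx":-0.3,"ty":-0.8,"tz":0,"twist":-0.102},{"tx":-0.3,"ty":-0.8,"tz":0,"twist":-0.102},{"tx":-0.3,"ty":-0.8,"tz":0,"twist":-0.102}]' --claw 0.8

```text
t: 10.08
eef_pos: [0.5792, 0.2047, 0.2402]
ee_rot: [3.141, 0.0, 0.132]
force: [-1.2, -0.8, 0.3]
width: 0.048
gripper_force: 0.0
```

```bash
cat > k.py <<'E'
from h import *
s=get_state();print(s["t"],s["eef_pos"],s["ee_rot"],s["force"],s["width"])
for c in ("wrist","top"):
  KT=_C[c]=cal(c); f=snap(c,"k_%s_%.1f"%(c,s["t"])); hsv=cv2.cvtColor(f,cv2.COLOR_RGB2HSV)
  m=cv2.inRange(hsv,(4,150,90),(16,255,255)); k,l,st,ce=cv2.connectedComponentsWithStats(m)
  if k>1:
    i=1+st[1:,4].argmax(); print(c,st[i],ce[i].round(1),rect(l==i,c,.124))
  for n,z in(("key",.102),("rest",0),("stud",.102)):
    for r in spot_point(n,c)[:3]: print(n,round(r["score"],2),np.round(r["uv"]),ray(c,r["uv"],z).round(4))
  for r in regions_of("rest",c)[:1]: print("rest",r["score"],r["rect"],rect(r["region"],c,.08))
to([.589,.2105,.2],.13)
E
python3 k.py
```

```text
10.0833 [0.57922379 0.20469113 0.24017022] [3.14096010e+00 3.06809119e-04 1.32458862e-01] [-1.21832961 -0.79608118  0.3220891 ] 0.04798026752112842Traceback (most recent call last):
  File "k.py", line 4, in <module>
    KT=_C[c]=cal(c); f=snap(c,"k_%s_%.1f"%(c,s["t"])); hsv=cv2.cvtColor(f,cv2.COLOR_RGB2HSV)
       ^^
NameError: name '_C' is not defined
```

```bash
sed -i 's/KT=_C\[c\]=cal(c); //' k.py; python3 k.py
```

```text
10.0833 [0.57922379 0.20469113 0.24017022] [3.14096010e+00 3.06809119e-04 1.32458862e-01] [-1.21832961 -0.79608118  0.3220891 ] 0.04798026752112842
wrist [258 133  20  93 330] [267.1 168. ] [0.5925 0.2102 0.0814 0.016  0.1342]
key 0.9 [137. 268.] [0.4817 0.3285 0.102 ]
key 0.74 [157. 154.] [0.5994 0.3124 0.102 ]
rest 0.85 [281. 159.] [0.5921 0.1953 0.    ]
rest 0.79 [350. 268.] [0.4605 0.0845 0.    ]
rest 0.78 [242.1, 117.4, 325.6, 219.4] [0.5968 0.1955 0.0996 0.0787 0.1025]
top [181 228   9   7  52] [184.8 231.4] [0.5554 0.2052 0.016  0.0118 1.5566]
key 0.78 [126. 272.] [0.4767 0.3278 0.102 ]
key 0.55 [184. 216.] [0.5879 0.2131 0.102 ]
rest 0.84 [250. 275.] [0.4632 0.0882 0.    ]
rest 0.58 [202. 221.] [0.5852 0.1945 0.    ]
rest 0.3 [391. 218.] [ 0.585  -0.2256  0.    ]
stud 0.7 [389. 216.] [ 0.5806 -0.2013  0.102 ]
rest 0.81 [174.4, 193.2, 224.6, 243.8] [0.5866 0.1879 0.0985 0.0974 0.0964]
t 10.58 shift [ 0.041  -0.0204  0.1618] twist 0.0001
```

Emit:
arm_command --commands '[{"tx":0.05,"ty":-0.016,"tz":0,"twist":0},{"tx":0.05,"ty":-0.016,"tz":0.1,"twist":0},{"tx":0.05,"ty":-0.016,"tz":0.2,"twist":0},{"tx":0.05,"ty":-0.016,"tz":0.3,"twist":0},{"tx":0.05,"ty":-0.016,"tz":0.4,"twist":0},{"tx":0.05,"ty":-0.016,"tz":0.5,"twist":0},{"tx":0.05,"ty":-0.016,"tz":0.57,"twist":0},{"tx":0.05,"ty":-0.016,"tz":0.62,"twist":0}]'

```text
t: 11.25
eef_pos: [0.5903, 0.2095, 0.0831]
ee_rot: [3.141, 0.002, 0.131]
force: [-1.0, 0.9, 0.6]
width: 0.0696
gripper_force: 0.0
```

```bash
python3 - <<'E'
from h import *
s=get_state();print(s["eef_pos"],s["ee_rot"],s["force"],s["width"])
KT=cal("wrist");f=snap("wrist","w5");hsv=cv2.cvtColor(f,cv2.COLOR_RGB2HSV)
m=cv2.inRange(hsv,(4,150,90),(16,255,255)); k,l,st,ce=cv2.connectedComponentsWithStats(m)
i=1+st[1:,4].argmax(); print(st[i],ce[i].round(1),rect(l==i,"wrist",.124)); to([.591,.21,.084])
E
```

```text
[0.59029635 0.20949058 0.08307263] [3.14057209e+00 2.38059484e-03 1.30772352e-01] [-1.00141327  0.93294109  0.64498607] 0.06957440418107369
[ 251  184   37  124 1251] [269.4 219.9] [0.6103 0.2135 0.0577 0.0154 0.1324]
t 11.3 shift [ 0.0073 -0.0031 -0.0117] twist None
```

View pics/w5.png

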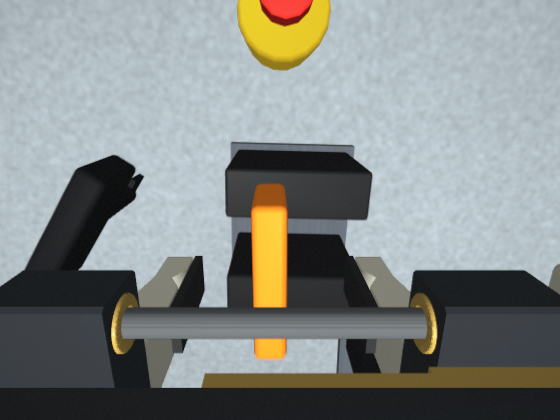

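The wrist view shows the orange handle centred at about (270,270) between the pads at columns 203 and 347. By their image scale the tips sit higher than the TCP reading suggests, which fits the missed push. I go about 15 mm lower, then close.

Emit:
arm_command --commands '[{"tx":0.005,"ty":-0.002,"tz":0.01,"twist":0},{"tx":0.005,"ty":-0.002,"tz":0.02,"twist":0},{"tx":0.005,"ty":-0.002,"tz":0.03,"twist":0},{"tx":0.005,"ty":-0.002,"tz":0.04,"twist":0},{"tx":0.005,"ty":-0.002,"tz":0.05,"twist":0},{"tx":0.005,"ty":-0.002,"tz":0.06,"twist":0},{"tx":0.005,"ty":-0.002,"tz":0.06,"twist":0},{"tx":0.005,"ty":-0.002,"tz":0.06,"twist":0}]'

```text
t: 11.97
eef_pos: [0.5923, 0.2108, 0.0704]
ee_rot: [3.142, 0.0, 0.131]
force: [0.5, -0.5, 0.6]
width: 0.0703
gripper_force: 0.0
```

Emit:
arm_command --commands '[{"tx":0,"ty":0,"tz":0,"twist":0},{"tx":0,"ty":0,"tz":0,"twist":0},{"tx":0,"ty":0,"tz":0,"twist":0},{"tx":0,"ty":0,"tz":0,"twist":0},{"tx":0,"ty":0,"tz":0,"twist":0},{"tx":0,"ty":0,"tz":0,"twist":0},{"tx":0,"ty":0,"tz":0,"twist":0},{"tx":0,"ty":0,"tz":0,"twist":0}]' --claw 0 --grip_force 50

```text
t: 12.63
eef_pos: [0.5924, 0.2108, 0.0704]
ee_rot: [-3.142, -0.0, 0.131]
force: [1.2, -0.7, 0.6]
width: 0.0221
gripper_force: 0.0
```

Emit:
arm_command --commands '[{"tx":0,"ty":0,"tz":0,"twist":0},{"tx":0,"ty":0,"tz":0,"twist":0},{"tx":0,"ty":0,"tz":0,"twist":0},{"tx":0,"ty":0,"tz":0,"twist":0},{"tx":0,"ty":0,"tz":-0.03,"twist":0},{"tx":0,"ty":0,"tz":-0.06,"twist":0},{"tx":0,"ty":0,"tz":-0.09,"twist":0},{"tx":0,"ty":0,"tz":-0.12,"twist":0}]'

```text
t: 13.3
eef_pos: [0.5926, 0.2109, 0.1015]
ee_rot: [-3.141, -0.001, 0.131]
force: [0.4, 0.5, -1.7]
width: 0.0155
gripper_force: 50.0
```

```bash
python3 - <<'E'
from h import *
s=get_state();print(s["eef_pos"],s["ee_rot"],s["force"],s["width"],s["gripper_force"])
KT=cal("wrist");f=snap("wrist","w6");g=snap("scene","s6")
cv2.imwrite("pics/c6.png",np.hstack([cv2.resize(f,(560,420)),cv2.resize(g[150:290,320:400],(240,420),interpolation=2)])[:,:,::-1])
E
```

```text
[0.59256671 0.21085031 0.10150684] [-3.14141377e+00 -5.17641944e-04  1.31136853e-01] [ 0.38234142  0.48273525 -1.65469528] 0.01553074949887441 49.996638894081116
```

View pics/c6.png

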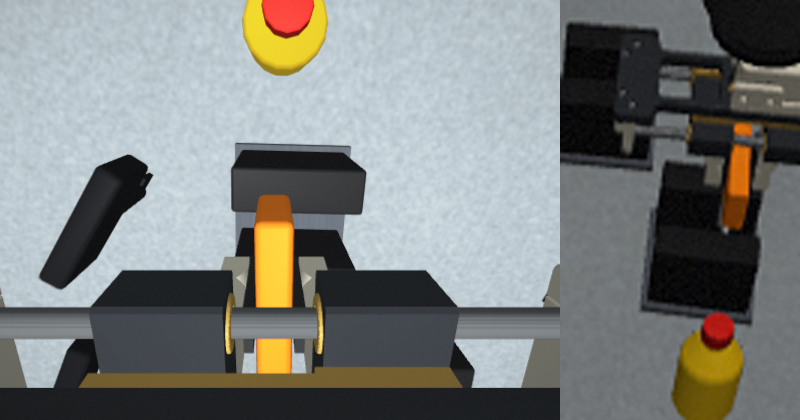

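Key gripped: 15.5 mm opening, 50 N grip, and 1.7 N more weight. The crop shows it upright above the rest. I carry it towards the stud and turn it.

Emit:
arm_command --commands '[{"tx":0,"ty":0,"tz":-0.1,"twist":0},{"tx":0,"ty":0,"tz":-0.25,"twist":0},{"tx":0,"ty":0,"tz":-0.4,"twist":0},{"tx":0,"ty":0.1,"tz":-0.4,"twist":0.04},{"tx":-0.05,"ty":0.2,"tz":-0.4,"twist":0.08},{"tx":-0.07,"ty":0.3,"tz":-0.4,"twist":0.11},{"tx":-0.1,"ty":0.45,"tz":-0.4,"twist":0.15},{"tx":-0.1,"ty":0.6,"tz":-0.4,"twist":0.19}]'

```text
t: 14.07
eef_pos: [0.5859, 0.0579, 0.2007]
ee_rot: [-3.141, 0.0, -0.469]
force: [1.2, -0.4, -1.3]
width: 0.0157
gripper_force: 50.0
```

```bash
python3 -c "
from h import *
to([.59,-.09,.2],-1.766)"
```

```text
t 14.07 shift [0.282  0.5204 0.0024] twist 0.4129
```

Emit:
arm_command --commands '[{"tx":0.04,"ty":0.06,"tz":0,"twist":0.039},{"tx":0.08,"ty":0.13,"tz":0,"twist":0.078},{"tx":0.12,"ty":0.2,"tz":0,"twist":0.117},{"tx":0.16,"ty":0.28,"tz":0,"twist":0.156},{"tx":0.2,"ty":0.36,"tz":0,"twist":0.195},{"tx":0.24,"ty":0.44,"tz":0,"twist":0.234},{"tx":0.28,"ty":0.52,"tz":0,"twist":0.27},{"tx":0.28,"ty":0.52,"tz":0,"twist":0.31}]'

```text
t: 14.73
eef_pos: [0.591, -0.0918, 0.2002]
ee_rot: [3.141, -0.0, -1.446]
force: [0.1, 0.8, -2.2]
width: 0.0156
gripper_force: 50.0
```

Emit:
arm_command --commands '[{"tx":0,"ty":0,"tz":0,"twist":0.035},{"tx":0,"ty":0,"tz":0,"twist":0.07},{"tx":0,"ty":0,"tz":0,"twist":0.103},{"tx":0,"ty":0,"tz":0,"twist":0.103},{"tx":0,"ty":0,"tz":0,"twist":0.103},{"tx":0,"ty":0,"tz":0,"twist":0.103},{"tx":0,"ty":0,"tz":0,"twist":0.103},{"tx":0,"ty":0,"tz":0,"twist":0.103}]'

```text
t: 15.4
eef_pos: [0.5915, -0.0887, 0.2003]
ee_rot: [3.142, -0.0, -1.76]
force: [-0.6, -0.8, -2.1]
width: 0.0157
gripper_force: 50.0
```

```bash
cat > m.py <<'E'
from h import *
s=get_state();print(s["t"],s["eef_pos"],s["ee_rot"],s["q"][5],s["force"])
KT=cal("wrist");f=snap("wrist","m_%.1f"%s["t"])
for n,z in(("stud",.102),("slot",.09),("tab",.104)):
  for r in spot_point(n,"wrist")[:2]: print(n,round(r["score"],2),np.round(r["uv"],1),ray("wrist",r["uv"],z,KT).round(4))
for n,z in(("stud",.102),("housing",.07)):
  for r in regions_of(n,"wrist")[:1]: print(n,r["rect"],rect(r["region"],"wrist",z))
f=grab_frame("top")
for n,z in(("stud",.102),("slot",.09)):
  for r in spot_point(n,"top")[:2]: print("top",n,round(r["score"],2),np.round(r["uv"],1),ray("top",r["uv"],z).round(4))
for r in regions_of("housing","top")[:1]: print(r["rect"],rect(r["region"],"top",.07))
to([.581,-.2015,.2],-1.766)
E
python3 m.py
```

```text
15.4 [ 0.59151496 -0.08868468  0.20033659] [ 3.14150154e+00 -1.76970086e-05 -1.75958725e+00] -0.36638783281844967 [-0.6338932  -0.79482265 -2.13387643]
stud 0.79 [258.7  52.9] [ 0.5809 -0.2031  0.102 ]
slot 0.59 [262.9  53. ] [ 0.578  -0.2037  0.09  ]
tab 0.76 [256.  102.4] [ 0.5898 -0.1696  0.104 ]
stud [229.7, 23.0, 290.6, 89.4] [ 0.581  -0.2023  0.0442  0.0433  1.3427]
top stud 0.61 [388.3 215.6] [ 0.5818 -0.1994  0.102 ]
top slot 0.76 [387.9 216. ] [ 0.582 -0.201  0.09 ]
[312.2, 184.7, 467.4, 271.5] [ 0.574  -0.2061  0.3026  0.184   1.3716]
t 15.9 shift [ 0.4508 -0.0439  0.0015] twist 0.0015
```

```bash
python3 - <<'E'
from h import *
K,T=cal("wrist");f=cv2.imread("pics/m_15.4.png",0)
c=np.array([.581,-.202]);N=400;sc=N/.06
u,v=np.meshgrid(np.arange(N),np.arange(N))
P=np.stack([c[0]+(u-N/2)/sc,c[1]+(v-N/2)/sc,np.full(u.shape,.102)],-1)
q=(P-T[:3,3])@T[:3,:3]@K.T; q=q/q[...,2:]
r=cv2.remap(f,q[...,0].astype(np.float32),q[...,1].astype(np.float32),1)
g=cv2.GaussianBlur(r,(0,0),5).astype(float)
gx,gy=cv2.Sobel(g,6,1,0),cv2.Sobel(g,6,0,1)
m=np.hypot(u-N/2,v-N/2)<.018*sc
a=np.arctan2(gy,gx)[m]; w=np.hypot(gx,gy)[m]
a=(a+np.pi/2)%np.pi-np.pi/2
h,_=np.histogram(a,18,(-1.571,1.571),weights=w); print((h/h.sum()).round(2))
k=abs(a+.19)<.4; print("slot normal",(a*w)[k].sum()/w[k].sum())
# profile across the slot
n=-.19; s=((u-N/2)*np.cos(n)+(v-N/2)*np.sin(n))/sc*1000
print([(b,int(r[m&(abs(s-b)<.5)].mean())) for b in range(-14,15)])
cv2.imwrite("pics/rect.png",r)
E
```

```text
[0.02 0.   0.   0.   0.02 0.02 0.1  0.44 0.19 0.17 0.   0.01 0.   0.01
 0.   0.01 0.   0.  ]
slot normal -0.2020081327204813
[(-14, 190), (-13, 190), (-12, 190), (-11, 190), (-10, 190), (-9, 182), (-8, 162), (-7, 160), (-6, 159), (-5, 159), (-4, 162), (-3, 182), (-2, 191), (-1, 191), (0, 191), (1, 191), (2, 190), (3, 166), (4, 165), (5, 178), (6, 176), (7, 177), (8, 176), (9, 179), (10, 188), (11, 190), (12, 190), (13, 190), (14, 190)]
```

View pics/rect.png

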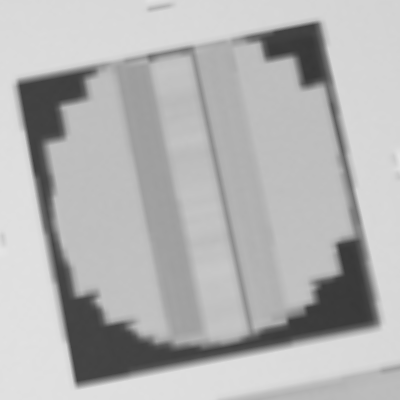

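The rectified view shows the slot from (165,60) to (215,335), at about -0.19 rad, the same as the blade. Its middle is within 0.5 mm of (0.581, -0.202). I now move over the stud.

Emit:
arm_command --commands '[{"tx":0.15,"ty":-0.015,"tz":0,"twist":0},{"tx":0.3,"ty":-0.03,"tz":0,"twist":0},{"tx":0.4,"ty":-0.04,"tz":0,"twist":0},{"tx":0.453,"ty":-0.046,"tz":0,"twist":0},{"tx":0.453,"ty":-0.046,"tz":0.07,"twist":0},{"tx":0.453,"ty":-0.046,"tz":0.14,"twist":0},{"tx":0.453,"ty":-0.046,"tz":0.14,"twist":0},{"tx":0.453,"ty":-0.046,"tz":0.14,"twist":0}]'

```text
t: 16.57
eef_pos: [0.5809, -0.202, 0.1648]
ee_rot: [3.14, -0.0, -1.761]
force: [0.4, -0.3, -0.8]
width: 0.0157
gripper_force: 50.0
```

Emit:
arm_command --commands '[{"tx":0,"ty":0,"tz":0.015,"twist":0},{"tx":0,"ty":0,"tz":0.03,"twist":0},{"tx":0,"ty":0,"tz":0.045,"twist":0},{"tx":0,"ty":0,"tz":0.06,"twist":0},{"tx":0,"ty":0,"tz":0.07,"twist":0},{"tx":0,"ty":0,"tz":0.08,"twist":0},{"tx":0,"ty":0,"tz":0.088,"twist":0},{"tx":0,"ty":0,"tz":0.088,"twist":0}]'

```text
t: 17.23
eef_pos: [0.5812, -0.2021, 0.1429]
ee_rot: [3.141, -0.0, -1.761]
force: [0.1, 0.6, -2.1]
width: 0.0157
gripper_force: 50.0
```

```bash
python3 -c "
from h import *
s=get_state();print(s['force'],s['moment'],s['width']);to([.5814,-.202,.142],-1.76)"
```

```text
[ 0.08872495  0.61057098 -2.09219167] [ 0.11583978 -0.03622676 -0.0057741 ] 0.015727923181574135
t 17.23 shift [-0.0004 -0.0008  0.0035] twist -0.0004
```

Emit:
arm_command --commands '[{"tx":0,"ty":0,"tz":0.012,"twist":0},{"tx":0,"ty":0,"tz":0.024,"twist":0},{"tx":0,"ty":0,"tz":0.036,"twist":0},{"tx":0,"ty":0,"tz":0.048,"twist":0},{"tx":0,"ty":0,"tz":0.06,"twist":0},{"tx":0,"ty":0,"tz":0.072,"twist":0},{"tx":0,"ty":0,"tz":0.076,"twist":0},{"tx":0,"ty":0,"tz":0.076,"twist":0}]'

```text
t: 17.9
eef_pos: [0.5819, -0.2023, 0.1253]
ee_rot: [-3.14, -0.0, -1.761]
force: [-3.3, 1.0, 7.7]
width: 0.0158
gripper_force: 50.0
```

```bash
python3 -c "
from h import *
s=get_state();print(s['eef_pos'],s['force'],s['moment'],s['width'])"
```

```text
[ 0.58194708 -0.20234914  0.12533213] [-3.2537508   0.96379067  7.70793429] [0.57827973 0.82860161 0.01015102] 0.01580988143661411
```

Emit:
arm_command --commands '[{"tx":0,"ty":0,"tz":0.004,"twist":0},{"tx":0,"ty":0,"tz":0.004,"twist":0.03},{"tx":0,"ty":0,"tz":0.004,"twist":0.065},{"tx":0,"ty":0,"tz":0.004,"twist":0.1},{"tx":0,"ty":0,"tz":0.004,"twist":0.135},{"tx":0,"ty":0,"tz":0.004,"twist":0.17},{"tx":0,"ty":0,"tz":0.004,"twist":0.205},{"tx":0,"ty":0,"tz":0.004,"twist":0.24}]'

```text
t: 18.57
eef_pos: [0.5823, -0.2027, 0.1249]
ee_rot: [-3.139, 0.001, -2.52]
force: [-2.5, -1.4, 8.3]
width: 0.0159
gripper_force: 50.0
```

```bash
python3 -c "
from h import *
s=get_state();print(s['eef_pos'],s['ee_rot'],s['force'],s['moment'],s['width'])"
```

```text
[ 0.58225186 -0.20273954  0.12486206] [-3.13932219e+00  9.95737000e-04 -2.52005179e+00] [-2.48476308 -1.42514828  8.27993064] [-0.26146721  0.57652728  0.00460118] 0.01585407002975683
```

Emit:
arm_command --commands '[{"tx":0,"ty":0,"tz":0,"twist":0.035},{"tx":0,"ty":0,"tz":0,"twist":0.07},{"tx":0,"ty":0,"tz":0,"twist":0.105},{"tx":0,"ty":0,"tz":0,"twist":0.14},{"tx":0,"ty":0,"tz":0,"twist":0.175},{"tx":0,"ty":0,"tz":0,"twist":0.21},{"tx":0,"ty":0,"tz":0,"twist":0.245},{"tx":0,"ty":0,"tz":0,"twist":0.28}]'

```text
t: 19.23
eef_pos: [0.5827, -0.2029, 0.1251]
ee_rot: [-3.141, 0.003, 2.884]
force: [-0.3, -1.6, 7.1]
width: 0.0159
gripper_force: 50.0
```

```bash
python3 -c "
from h import *
s=get_state();print(s['eef_pos'],s['ee_rot'],s['force'],s['moment'],s['width'])"
```

```text
[ 0.58270671 -0.20286959  0.12506695] [-3.14095887  0.00335602  2.88351703] [-0.25886575 -1.62823233  7.05349019] [-0.4820892   0.09667394  0.04032846] 0.015947468013799586
```

Emit:
arm_command --commands '[{"tx":0,"ty":0,"tz":0,"twist":0.01},{"tx":0,"ty":0,"tz":0,"twist":0.02},{"tx":0,"ty":0,"tz":0,"twist":0.03},{"tx":0,"ty":0,"tz":0,"twist":0.04},{"tx":0,"ty":0,"tz":0,"twist":0.04},{"tx":0,"ty":0,"tz":0,"twist":0.04},{"tx":0,"ty":0,"tz":0,"twist":0.04},{"tx":0,"ty":0,"tz":0,"twist":0.04}]'

```text
t: 19.9
eef_pos: [0.5828, -0.2027, 0.1251]
ee_rot: [-3.141, 0.004, 2.764]
force: [-0.3, 0.1, 8.0]
width: 0.0158
gripper_force: 50.0
```

```bash
python3 -c "
from h import *
s=get_state();print(s['eef_pos'],s['ee_rot'],s['force'],s['moment'],s['width'])"
```

```text
[ 0.58282792 -0.20272722  0.12508805] [-3.14144421  0.00352002  2.76389254] [-0.25273033  0.13122637  7.98418417] [-0.15780439  0.11911138  0.32699237] 0.015768755183580594
```

Emit:
arm_command --commands '[{"tx":0,"ty":0,"tz":-0.012,"twist":0},{"tx":0,"ty":0,"tz":-0.024,"twist":0},{"tx":0,"ty":0,"tz":-0.036,"twist":0},{"tx":0,"ty":0,"tz":-0.044,"twist":0},{"tx":0,"ty":0,"tz":-0.044,"twist":-0.02},{"tx":0,"ty":0,"tz":-0.05,"twist":-0.04},{"tx":0,"ty":0,"tz":-0.06,"twist":-0.04},{"tx":0,"ty":0,"tz":-0.07,"twist":-0.04}]'

```text
t: 20.57
eef_pos: [0.5811, -0.202, 0.1407]
ee_rot: [3.142, -0.001, 2.886]
force: [-0.2, 0.4, -2.3]
width: 0.0159
gripper_force: 50.0
```

Emit:
arm_command --commands '[{"tx":0,"ty":0,"tz":-0.03,"twist":0},{"tx":0,"ty":0,"tz":-0.06,"twist":0},{"tx":0,"ty":0,"tz":-0.1,"twist":0},{"tx":0,"ty":0,"tz":-0.15,"twist":0},{"tx":0,"ty":0,"tz":-0.22,"twist":0},{"tx":0,"ty":0,"tz":-0.28,"twist":0},{"tx":0,"ty":0,"tz":-0.28,"twist":0},{"tx":0,"ty":0,"tz":-0.28,"twist":0}]'

```text
t: 21.23
eef_pos: [0.582, -0.2021, 0.2124]
ee_rot: [3.141, 0.003, 2.888]
force: [-0.1, 0.1, -1.3]
width: 0.0156
gripper_force: 50.0
```

```bash
python3 - <<'E'
from h import *
s=get_state();print(s["t"],s["eef_pos"],s["ee_rot"],s["force"],s["width"])
KT=cal("top");f=snap("top","t9");KS=cal("scene");g=snap("scene","s9")
for c in("top","scene"):
  for r in regions_of("stud",c)[:1]: print(c,r["score"],r["rect"])
  for n,z in(("stud",.092),("rest",0)):
    for r in spot_point(n,c)[:2]: print(c,n,round(r["score"],2),np.round(r["uv"],1),ray(c,r["uv"],z).round(4))
to([.592,.2,.2],.12+np.pi)
E
```

```text
21.2333 [ 0.58204975 -0.2020996   0.21240446] [3.14088392e+00 2.75237838e-03 2.88786089e+00] [-0.09004022  0.12651336 -1.34272468] 0.015593986235989283
top stud 0.75 [203.  220.4] [0.5784 0.1755 0.092 ]
top stud 0.58 [388.5 218.3] [ 0.5772 -0.2017  0.092 ]
top rest 0.94 [201.8 221.1] [0.5845 0.1949 0.    ]
top rest 0.56 [252.1 275.4] [0.4629 0.0833 0.    ]
scene 0.61 [201.8, 173.5, 224.3, 190.6]
scene stud 0.61 [207.8 179.6] [ 0.5804 -0.2154  0.092 ]
scene rest 0.88 [338.  192.3] [0.4627 0.0978 0.    ]
scene rest 0.79 [367.  240.2] [0.5953 0.199  0.    ]
t 21.63 shift [0.3613 1.568  0.0412] twist -0.1189
```

Emit:
arm_command --commands '[{"tx":0,"ty":0.12,"tz":0,"twist":0},{"tx":0,"ty":0.24,"tz":0,"twist":0},{"tx":0,"ty":0.35,"tz":0,"twist":0},{"tx":0,"ty":0.35,"tz":0,"twist":0},{"tx":0,"ty":0.35,"tz":0,"twist":0},{"tx":0,"ty":0.35,"tz":0,"twist":0},{"tx":0,"ty":0.35,"tz":0,"twist":0},{"tx":0,"ty":0.35,"tz":0,"twist":0}]'

```text
t: 22.3
eef_pos: [0.6031, -0.1182, 0.2108]
ee_rot: [-3.141, -0.0, 2.887]
force: [-0.5, 0.0, -1.5]
width: 0.0156
gripper_force: 50.0
```

```bash
python3 - <<'E'
from h import *
K,T=cal("wrist");snap("wrist","w10");f=cv2.imread("pics/w10.png",0)
for r in spot_point("stud","wrist")[:1]: print(r["uv"],[ray("wrist",r["uv"],z,(K,T)).round(4) for z in(.092,.102)])
c=np.array([.581,-.202]);N=400;sc=N/.06
u,v=np.meshgrid(np.arange(N),np.arange(N))
P=np.stack([c[0]+(u-N/2)/sc,c[1]+(v-N/2)/sc,np.full(u.shape,.092)],-1)
q=(P-T[:3,3])@T[:3,:3]@K.T; q=q/q[...,2:]
print(q[200,200],q[0,0],q[-1,-1])
r=cv2.remap(f,q[...,0].astype(np.float32),q[...,1].astype(np.float32),1)
g=cv2.GaussianBlur(r,(0,0),5).astype(float)
gx,gy=cv2.Sobel(g,6,1,0),cv2.Sobel(g,6,0,1)
m=np.hypot(u-N/2,v-N/2)<.018*sc
a=np.arctan2(gy,gx)[m]%np.pi; w=np.hypot(gx,gy)[m]
h,_=np.histogram(a,18,(0,np.pi),weights=w); print((h/h.sum()).round(2))
k=abs(a-1.38)<.4; print("slot yaw",(a*w)[k].sum()/w[k].sum()-np.pi/2)
to([.592,.2,.2],.12+np.pi)
E
```

```text
[176.6, 198.7] [array([ 0.5843, -0.2029,  0.092 ]), array([ 0.5822, -0.1994,  0.102 ])]
[176.3366374  194.99860208   1.        ] [132.02593027 171.02737405   1.        ] [218.60900339 217.86712733   1.        ]
[0.   0.   0.   0.   0.01 0.01 0.06 0.52 0.29 0.09 0.   0.   0.   0.
 0.   0.   0.   0.  ]
slot yaw -0.19468077473763046
t 22.4 shift [0.3634 1.2205 0.0435] twist -0.1192
```

The slot now lies along the case's x (-0.195 rad), so the stud is fastened. Next I check where the rail gap lies relative to the key's old spot, using the picture from before the grasp.

```bash
ls pics; python3 - <<'E'
from h import *
from scipy.spatial.transform import Rotation as Q
s=get_state();K,T=cal("wrist");A=np.eye(4);A[:3,:3]=Q.from_euler("xyz",s["ee_rot"]).as_matrix();A[:3,3]=s["eef_pos"]
X=np.linalg.inv(A)@T
B=np.eye(4);B[:3,:3]=Q.from_euler("xyz",[3.14096,.0003,.13246]).as_matrix();B[:3,3]=[.57922379,.20469113,.24017022]
T=B@X
f=cv2.imread("pics/k_wrist_10.1.png",0)
yaw=.11
ex=np.array([np.cos(yaw),np.sin(yaw),0]);ey=np.array([-ex[1],ex[0],0]);c=np.array([.592,.195,.08])
a=np.arange(-50,51);b=np.arange(-30,5)
P=c+a[None,:,None]*.001*ex+b[:,None,None]*.001*ey
q=(P-T[:3,3])@T[:3,:3]@K.T;q=q/q[...,2:]
r=cv2.remap(f,q[...,0].astype(np.float32),q[...,1].astype(np.float32),1)
for lo in(0,12,24):print(b[lo],list(zip(a[::2],r[lo:lo+10].mean(0).astype(int)[::2])))
k=np.array([.5925,.2102,.08])-c;print("key in rest frame",k@ex,k@ey)
E
```

```text
c3.png
c6.png
crop.png
k_top_10.1.png
k_wrist_10.1.png
m_15.4.png
rect.png
s2.png
s2c.png
s3.png
s6.png
s9.png
scene0.png
t1.png
t9.png
top0.png
w0.png
w1.png
w10.png
w2.png
w3.png
w5.png
w6.png
-30 [(np.int64(-50), np.int64(182)), (np.int64(-48), np.int64(183)), (np.int64(-46), np.int64(159)), (np.int64(-44), np.int64(61)), (np.int64(-42), np.int64(54)), (np.int64(-40), np.int64(55)), (np.int64(-38), np.int64(56)), (np.int64(-36), np.int64(57)), (np.int64(-34), np.int64(57)), (np.int64(-32), np.int64(58)), (np.int64(-30), np.int64(59)), (np.int64(-28), np.int64(59)), (np.int64(-26), np.int64(59)), (np.int64(-24), np.int64(61)), (np.int64(-22), np.int64(61)), (np.int64(-20), np.int64(58)), (np.int64(-18), np.int64(29)), (np.int64(-16), np.int64(19)), (np.int64(-14), np.int64(18)), (np.int64(-12), np.int64(17)), (np.int64(-10), np.int64(18)), (np.int64(-8), np.int64(21)), (np.int64(-6), np.int64(27)), (np.int64(-4), np.int64(37)), (np.int64(-2), np.int64(98)), (np.int64(0), np.int64(108)), (np.int64(2), np.int64(109)), (np.int64(4), np.int64(109)), (np.int64(6), np.int64(108)), (np.in
[... 3141 characters left out ...]
(109)), (np.int64(10), np.int64(109)), (np.int64(12), np.int64(109)), (np.int64(14), np.int64(109)), (np.int64(16), np.int64(109)), (np.int64(18), np.int64(99)), (np.int64(20), np.int64(56)), (np.int64(22), np.int64(64)), (np.int64(24), np.int64(64)), (np.int64(26), np.int64(65)), (np.int64(28), np.int64(65)), (np.int64(30), np.int64(65)), (np.int64(32), np.int64(65)), (np.int64(34), np.int64(65)), (np.int64(36), np.int64(65)), (np.int64(38), np.int64(65)), (np.int64(40), np.int64(64)), (np.int64(42), np.int64(64)), (np.int64(44), np.int64(61)), (np.int64(46), np.int64(28)), (np.int64(48), np.int64(17)), (np.int64(50), np.int64(29))]
key in rest frame 0.00216560822170346 0.015053243538523189
```

Emit:
arm_command --commands '[{"tx":0.05,"ty":0.15,"tz":0,"twist":0},{"tx":0.1,"ty":0.3,"tz":0,"twist":0},{"tx":0.15,"ty":0.45,"tz":0,"twist":0},{"tx":0.2,"ty":0.6,"tz":0,"twist":0},{"tx":0.25,"ty":0.75,"tz":0,"twist":0},{"tx":0.3,"ty":0.87,"tz":0,"twist":0},{"tx":0.34,"ty":0.95,"tz":0,"twist":0},{"tx":0.37,"ty":1.0,"tz":0,"twist":0}]'

```text
t: 23.07
eef_pos: [0.5762, 0.1498, 0.2108]
ee_rot: [3.141, 0.0, 2.89]
force: [0.6, -0.7, -2.8]
width: 0.0157
gripper_force: 50.0
```

Emit:
arm_command --commands '[{"tx":0,"ty":0.1,"tz":0,"twist":-0.035},{"tx":0,"ty":0.2,"tz":0,"twist":-0.07},{"tx":0,"ty":0.231,"tz":0,"twist":-0.105},{"tx":0,"ty":0.231,"tz":0,"twist":-0.116},{"tx":0,"ty":0.231,"tz":0,"twist":-0.116},{"tx":0,"ty":0.231,"tz":0,"twist":-0.116},{"tx":0,"ty":0.231,"tz":0,"twist":-0.116},{"tx":0,"ty":0.231,"tz":0,"twist":-0.116}]'

```text
t: 23.73
eef_pos: [0.591, 0.203, 0.211]
ee_rot: [-3.142, 0.0, -3.032]
force: [-0.5, -0.6, -1.3]
width: 0.0157
gripper_force: 50.0
```

```bash
python3 - <<'E'
from h import *
s=get_state();print(s["t"],s["eef_pos"],s["ee_rot"],s["force"],s["width"])
K,T=cal("wrist");f=snap("wrist","w11")
z=s["eef_pos"][2]+.0316+.022
hsv=cv2.cvtColor(f,cv2.COLOR_RGB2HSV);m=cv2.inRange(hsv,(4,150,90),(16,255,255));ys,xs=np.nonzero(m);print(xs.min(),xs.max(),ys.min(),ys.max(),rect(m>0,"wrist",z))
to([.591,.203,.071],.11+np.pi)
E
```

```text
23.7333 [0.59095511 0.20297098 0.2110292 ] [-3.14157866e+00  1.24412482e-04 -3.03241593e+00] [-0.51960922 -0.63751632 -1.30623072] 0.01569692200593872
254 293 194 373 [0.584  0.2022 0.0837 0.0157 0.109 ]
t 23.78 shift [-0.000e+00 -4.000e-04  5.602e-01] twist -0.0002
```

Emit:
arm_command --commands '[{"tx":0,"ty":0,"tz":0.08,"twist":0},{"tx":0,"ty":0,"tz":0.16,"twist":0},{"tx":0,"ty":0,"tz":0.24,"twist":0},{"tx":0,"ty":0,"tz":0.32,"twist":0},{"tx":0,"ty":0,"tz":0.4,"twist":0},{"tx":0,"ty":0,"tz":0.46,"twist":0},{"tx":0,"ty":0,"tz":0.51,"twist":0},{"tx":0,"ty":0,"tz":0.53,"twist":0}]'

```text
t: 24.45
eef_pos: [0.59, 0.2028, 0.0764]
ee_rot: [-3.141, -0.002, -3.032]
force: [0.1, 0.1, -1.6]
width: 0.0157
gripper_force: 50.0
```

Emit:
arm_command --commands '[{"tx":0,"ty":0,"tz":0.006,"twist":0},{"tx":0,"ty":0,"tz":0.012,"twist":0},{"tx":0,"ty":0,"tz":0.018,"twist":0},{"tx":0,"ty":0,"tz":0.024,"twist":0},{"tx":0,"ty":0,"tz":0.03,"twist":0},{"tx":0,"ty":0,"tz":0.03,"twist":0},{"tx":0,"ty":0,"tz":0.03,"twist":0},{"tx":0,"ty":0,"tz":0.03,"twist":0}]'

```text
t: 25.12
eef_pos: [0.591, 0.2038, 0.0711]
ee_rot: [3.141, 0.0, -3.03]
force: [0.6, 0.7, -1.1]
width: 0.0156
gripper_force: 50.0
```

Emit:
arm_command --commands '[{"tx":0,"ty":0,"tz":0.003,"twist":0},{"tx":0,"ty":0,"tz":0.006,"twist":0},{"tx":0,"ty":0,"tz":0.008,"twist":0},{"tx":0,"ty":0,"tz":0.008,"twist":0},{"tx":0,"ty":0,"tz":0.008,"twist":0},{"tx":0,"ty":0,"tz":0.008,"twist":0},{"tx":0,"ty":0,"tz":0.008,"twist":0},{"tx":0,"ty":0,"tz":0.008,"twist":0}]'

```text
t: 25.78
eef_pos: [0.5911, 0.2038, 0.0703]
ee_rot: [3.141, 0.001, -3.03]
force: [-3.8, -1.2, 8.1]
width: 0.0157
gripper_force: 50.0
```

Contact at 8 N. I release the key.

Emit:
arm_command --commands '[{"tx":0,"ty":0,"tz":0,"twist":0},{"tx":0,"ty":0,"tz":0,"twist":0},{"tx":0,"ty":0,"tz":0,"twist":0},{"tx":0,"ty":0,"tz":0,"twist":0},{"tx":0,"ty":0,"tz":0,"twist":0},{"tx":0,"ty":0,"tz":0,"twist":0},{"tx":0,"ty":0,"tz":0,"twist":0},{"tx":0,"ty":0,"tz":0,"twist":0}]' --claw 0.7

```text
t: 26.45
eef_pos: [0.5909, 0.2037, 0.0688]
ee_rot: [-3.141, -0.0, -3.03]
force: [-0.1, -0.3, 0.5]
width: 0.0596
gripper_force: 0.0
```

Emit:
arm_command --commands '[{"tx":0,"ty":0,"tz":-0.05,"twist":0},{"tx":0,"ty":0,"tz":-0.1,"twist":0},{"tx":0,"ty":0,"tz":-0.2,"twist":0},{"tx":0,"ty":0,"tz":-0.3,"twist":0},{"tx":0,"ty":0,"tz":-0.45,"twist":0},{"tx":0,"ty":0,"tz":-0.6,"twist":0},{"tx":0,"ty":0,"tz":-0.68,"twist":0},{"tx":0,"ty":0,"tz":-0.68,"twist":0}]'

```text
t: 27.12
eef_pos: [0.5934, 0.2046, 0.2452]
ee_rot: [3.139, 0.009, -3.03]
force: [0.7, -0.1, 0.6]
width: 0.0614
gripper_force: 0.0
```

```bash
python3 - <<'E'
from h import *
s=get_state();print(s["t"],s["eef_pos"],s["ee_rot"],s["force"],s["width"])
KT=cal("wrist");f=snap("wrist","w12");hsv=cv2.cvtColor(f,cv2.COLOR_RGB2HSV)
m=cv2.inRange(hsv,(4,150,90),(16,255,255));k,l,st,ce=cv2.connectedComponentsWithStats(m);i=1+st[1:,4].argmax()
w=rect(l==i,"wrist",.124);print(st[i],w)
d=w[:2]-[.592,.195];c,n=np.cos(.11),np.sin(.11);print("in rest",d@[c,n],d@[-n,c])
f=grab_frame("top")
for n,z in(("stud",.092),("tab",.104),("oil",0),("bush_a",0)):
  for r in spot_point(n,"top")[:2]: print(n,round(r["score"],2),ray("top",r["uv"],z).round(4))
E
```

```text
27.1167 [0.59339356 0.20464058 0.2451739 ] [ 3.13854815  0.00868615 -3.02992423] [ 0.72932388 -0.06607671  0.61996349] 0.061442765422206454
[264 142  19  92 425] [0.587  0.2027 0.0824 0.0154 0.1051]
in rest -0.004124487573337244 0.008202353458452424
stud 0.79 [ 0.5804 -0.2052  0.092 ]
tab 0.64 [ 0.5916 -0.1623  0.104 ]
oil 0.74 [0.7157 0.2184 0.    ]
bush_a 0.7 [ 0.7144 -0.1792  0.    ]
bush_a 0.63 [ 0.6908 -0.3258  0.    ]
```

```bash
python3 -c "
from station import job_done
print(job_done())"
```

```text
the job is handed in; nothing more can be done
None
```

The job is handed in at about 27 s of robot time: the cover is shut, the stud is pressed, turned and caught (slot along the case's x), the orange key hangs level on the far rest, and neither the bushings nor the oil bottle was moved; no verdict came back.

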